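Raise the telescoping work lamp on the bench track

ROBOT

A 6-joint arm with a two-finger parallel gripper is mounted at the origin on a cart in front of the work surface, level with it; the furniture and walls round the work are solid. World frame = base frame: x ahead of the robot, y to its left, z up, the work surface at z = 0. Lengths are in m, angles in rad, forces in N, time in s.
With the tool pointing down it reaches from about 0.35 to 0.975 m from the base axis. Payload 4.9 kg.
Tool frame: the origin (TCP) lies on the centre line of the jaws, within the pads' length; the fingertips stand manip.tip_reach ahead of it and the grasp point (between the pads) is the TCP (manip.tip_reach is the distance from the TCP to the fingertips, in m); z points along the fingers, y is the line along which they close (so a half turn about z gives the same grasp; the last joint's range is limited). The gripper opens to 85 mm and grips with 20 to 120 N. Pads are 22 mm wide; open, the fingers measure 114 mm over their backs; the gripper's body (76 mm by 85 mm) begins 54 mm behind the grasp point. The pads swing forward as they close: fully open they stand 13 mm farther back than shut.
Start: joints at [-0.119, 0.053, 1.613, -0, 1.476, -0.119], TCP at [0.625, 0, 0.25] pointing down, gripper open.
Joint ranges: [-3.01, 3.01], [-1.01, 2.22], [0.06, 2.58], [-1.02, 4.17], [0.09, 2.62], [-3.14, 3.14]. Speed limits (rad/s): [2.57, 2.57, 3.14, 3.14, 3.14, 3.14].

INTERFACE

Orientations are given as a unit quaternion [w, x, y, z].
In Python, from plant import manip gives the robot as it stands. The module is installed in compiled form; this text tells all that it offers.
- The arm moves only by the tool move_arm, never from a script. Its argument "rows" is a list of rows, each a list of 7 numbers: the shift along the tool's x, y, z in cm, then the turn, a rotation vector about the tool's x, y, z in degrees, then the opening, from -1 (shut) to 1 (fully open). In form: [[tx, ty, tz, ax, ay, az, jaw], ...]. A call has 1 to 20 rows; each row shifts and turns the commanded pose from where the row before left it, along the tool's axes as they then stand; what a row does not reach is not made up. A row lasts 1/12 s, in which the tool goes at most 41.7 mm and 7.16 degrees, less where a joint would pass 70% of its speed; a pose out of reach is approached as far as the arm can. A call is refused whole if a number of a shift passes 4.17 or a number of a turn 7.16, either way. A call with a gripper value outside its range is refused whole. The fingers move at their own pace and stop on an object; the grip force is fixed at half the most. Time passes only in rows, so rows that do not move let the fingers close. It gives the time, the measured TCP pose, the force, the opening and the grip force at its end, in the units of the state.
- manip.state(): the state, without advancing time (a new reading comes with each control period).
- manip.grab_frame(name): name is "scene" or "top" or "wrist"; returns a dict with "img" (420x560x3 uint8, blue, green, red), "mtx" (3x3 intrinsics, pixels), "k1" (the pictures are not rectified: a ray, as slopes to the right and down, at radius r is drawn at 1 + k1 r^2 times it, then the intrinsics apply), "R" (3x3) and "t" (3): a world point X has camera coordinates R X + t. Camera axes: x right, y down, z forward; pixel columns grow to the right and rows downward; lengths in m; the calibration is good to about 2 mm. A picture is of the moment at which its call begins. There is no depth.
- manip.job_done(): hands the job in; it is judged then, once.
The state is a dict: "time": time; "joint_pos": joint angles; "joint_vel": joint speeds; "joint_efforts": joint torques, N m; "tool_pos": TCP position; "tool_rot": TCP orientation; "contact_force": force on the tool from outside, world axes, zero at the start; "ft_torque": the same for the moment, N m; "gripper_width": opening from 0.0 (shut) to 1.0 (fully open); "grasp_force": force on a finger pad.
Only numpy, scipy, OpenCV 4.12 (cv2) and the standard library are available. Lean on these libraries where they do the work, as an engineer would, in place of code of your own. Each camera call takes 0.05 s, during which the arm holds its last target. There are 200 camera calls.

TASK

Set the work lamp up for the beech panel: with its mast still down, slide the lamp's foot along the bench track to the right until it butts against the stop block. Then grip the handle across its release button, squeeze the button in and draw the mast straight up, past the first stop, to its second stop at the very top, leaving the panel and the things lying by the track where they are. Finish still gripping the handle and holding the mast up there, because nothing locks it at the top until I tighten the collar by hand.

Things in the scene. Friction and masses are not known exactly. Their poses are not given: they have to be found in the camera images.
- track: aluminium T-slot track, 400 mm long, 46 mm wide, on a plywood strip 430 x 100 x 12 mm fixed to the bench; track top 32 mm above the bench. Origin: centre of the strip's underside, on the bench. y axis: along the track, towards the lamp's starting end (left, seen from the robot); x axis: across it, away from the robot
- lamp_grip (a point): centre of the lamp's handle, a black bar with rounded edges 100 mm long (along the track), 30 mm wide, 26 mm high, on top of the mast, 200 mm above the bench when the mast is down. Axes parallel to the track's. Gripped here from above with the fingers closing across the track (track's x), one pad squeezes the release button. 30 mm below this point is the 40 mm square collar (mast down)
- lamp_head (a point): centre of the lamp head, a grey slab 106 x 80 x 22 mm with cooling ribs, carried by the mast on a side arm: 118 mm to the right (-y) of the handle's centre and 32 mm below it; its nearest edge is 70 mm to the right of the handle's centre, and no part is higher than the handle's top
- button_face (a point): middle of the outer face of the release button, a grey pad 32 mm long and 14 mm high in the middle of the handle's near (-x) face, standing 6.5 mm proud of it, so that the handle measures 36.5 mm across there before the squeeze and 30.5 mm after. A locking pin on the inner tube, seen in the lower hole of the outer tube, moves with it
- lamp_button (a joint): how far the button is pressed in, m: 0 out, 0.006 fully in. A spring pushes it out with 2.4 N at 0 and 4.8 N fully in; the pin is clear of its hole from about 0.004
- lamp_mast (a joint): how far the mast is drawn up, m: 0 down (pin in the lower hole, locked), 0.045 first stop (pin drops into the upper hole if the button is out), 0.090 second stop, the end of its travel, where there is no hole. The mast moves only while the button is in or the pin is between holes; it weighs about 0.45 kg and sinks back towards the first stop when let go at the top
- lamp_foot (a joint): how far the lamp's foot has been slid along the track to the right (-y of the track), m: 0 at the left end, 0.30 at most. It slides with about 2.5 N of friction and cannot leave or lift out of the track; foot, mast and handle move together
- foot_face (a point): middle of the right-hand (-y) face of the lamp's foot, an aluminium block 64 x 60 x 22 mm on the track; 30 mm to the right of the mast's axis, 44 mm above the bench
- stop_face (a point): middle of the left-hand (+y) face of the stop block, an aluminium block 60 x 34 x 28 mm clamped on the track with a black knob on top (83 mm above the bench); it does not move. The foot butts against this face; the lamp head passes over the block
- try_square: try square lying behind the track; leave it
- wood_block_5: flat square block of brown wood, 79 x 79 x 19 mm, behind the track; leave it
- sanding_block: cork sanding block, 128 x 100 x 30 mm, in front of the track; leave it
- pencil_1: yellow pencil in front of the track; leave it
- beech_panel_small: flat beech panel, 313 x 185 x 18 mm, to the right of the track, the work to be lit; leave it
- screw_tin: small open tin of screws, 67 mm across, 48 mm high, behind the track; leave it

How it is judged:
On the way:
1. the foot has been slid against the stop block with the mast still down (y of foot_face in the frame of stop_face below 0.005 m and value of joint lamp_mast below 0.012 m), for 0.2 s.
At the end, for the whole second after the job is handed in: the mast is at its second stop (within 6 mm of the end of its travel), the foot is still within 8 mm of the stop block, and the fingers still grip the lamp's handle (more than 2 N), holding it up (value of joint lamp_mast above 0.084 m and y of foot_face in the frame of stop_face below 0.008 m and contact force between the fingers and lamp_mast above 2 N and height (world z) of lamp_grip above 0.283 m); the arm keeps its last pose, push and grip.
It fails at once if the panel or one of the things lying by the track was shifted by more than 40 mm (distance of any of try_square, wood_block_5, sanding_block, pencil_1, beech_panel_small, screw_tin from where it was at the start of the episode above 0.04 m).
It also fails if it takes over 35 s, if anything falls off the work surface, if the arm or the gripper's body presses on something with over 40 N, if the wrist force passes 120 N, or if a joint passes its speed limit or range.

## Working session

There is one attempt and no reset: what is moved stays moved. The work goes in short steps, Python scripts to look and compute and a tool call to move; the robot and the scene stay as the last step left them, time stands still between calls to the robot, and variables do not carry over. Pictures are saved under pics/ and viewed, at most 10 in all, crops included, and the job is handed in when it is done.

Besides the shell and the picture viewer there is one more tool, called after ">>>" by a JSON object that holds its "op" and its "data", one argument or row to a line. move_arm: Moves the arm, as the interface text tells. Its arguments: {"type":"object","properties":{"rows":{"type":"array","items":{"type":"array","items":{"type":"number"}}}},"required":["rows"]}

```bash
mkdir -p pics; cat > h.py <<'E'
import numpy as np, cv2, pickle
from plant import manip
def grab(n,tag):
    f=manip.grab_frame(n); cv2.imwrite(f'pics/{tag}.png',f['img']); pickle.dump(f,open(f'pics/{tag}.pkl','wb')); return f
def load(tag): return pickle.load(open(f'pics/{tag}.pkl','rb'))
def ray(f,u,v):
    K=np.array(f['mtx']); p=np.array([(u-K[0,2])/K[0,0],(v-K[1,2])/K[1,1]]); q=p.copy()
    for _ in range(20): q=p/(1+f['k1']*(q@q))
    R=np.array(f['R']); t=np.array(f['t']); d=R.T@np.array([q[0],q[1],1]); return -R.T@t, d/np.linalg.norm(d)
def tri(obs):
    A=np.zeros((3,3)); b=np.zeros(3)
    L=[ray(load(t),u,v) for t,u,v in obs]
    for c,d in L: P=np.eye(3)-np.outer(d,d); A+=P; b+=P@c
    X=np.linalg.solve(A,b); return X,[np.linalg.norm((np.eye(3)-np.outer(d,d))@(X-c)) for c,d in L]
def atz(t,u,v,z):
    c,d=ray(load(t),u,v); return c+d*(z-c[2])/d[2]
E
python3 - <<'E'
from h import *
for n in("scene","top"):
    f=grab(n,n+"0"); print(n,-f['R'].T@f['t'])
print(manip.state(), manip.tip_reach)
E
```

```text
scene [ 0.00287504 -0.70112804  0.60957566]
top [ 0.51423604 -0.06086996  1.55374253]
{'time': 0.1, 'joint_pos': array([-1.18984085e-01,  5.32914341e-02,  1.61414419e+00, -1.56626242e-05,
        1.47599483e+00, -1.18972864e-01]), 'joint_vel': array([-0.00206125, -0.00110395, -0.00143025, -0.00088749, -0.00088758,
       -0.00079567]), 'joint_efforts': array([ 6.14647306e-04, -3.94903493e+01, -3.71363103e+01, -4.52310599e-05,
        3.99340541e-03, -4.17574097e-05]), 'tool_pos': array([6.24477591e-01, 6.87255500e-05, 2.49193021e-01]), 'tool_rot': array([-7.17473232e-04,  7.07109921e-01,  7.07103045e-01, -5.74169246e-04]), 'contact_force': array([-0.36724431, -0.18990974,  0.16039666]), 'ft_torque': array([ 0.02024639, -0.01721404,  0.00725065]), 'grasp_force': 0.0, 'gripper_width': 0.9960038266447256} 0.019
```

View pics/scene0.png

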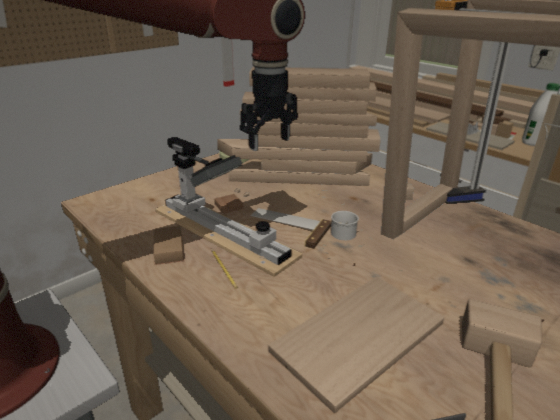

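View pics/top0.png

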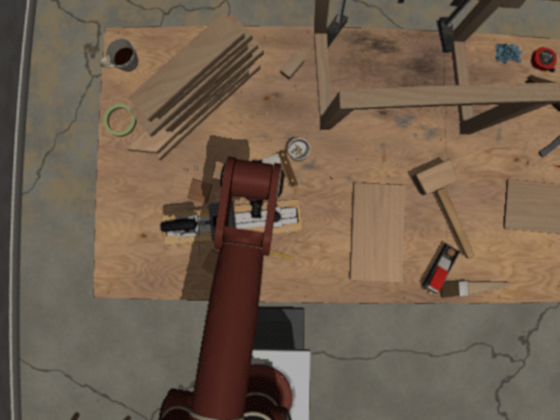

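The scene view shows the lamp at the left end of the track (handle ~(183,147)) and the stop knob at ~(262,228). The top view shows the handle at ~(180,226), with the stop partly under the arm. I'll enlarge both.

```bash
python3 - <<'E'
from h import *
grab("wrist","wrist0")
a=cv2.imread('pics/scene0.png')[130:270,140:310]; b=cv2.imread('pics/top0.png')[190:260,150:310]
cv2.imwrite('pics/a.png',cv2.resize(a,None,fx=4.2,fy=4.2,interpolation=cv2.INTER_CUBIC))
b=cv2.resize(b,None,fx=5,fy=5,interpolation=cv2.INTER_CUBIC)
cv2.imwrite('pics/b.png',b)
E
```

```text
(no output)
```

View pics/a.png

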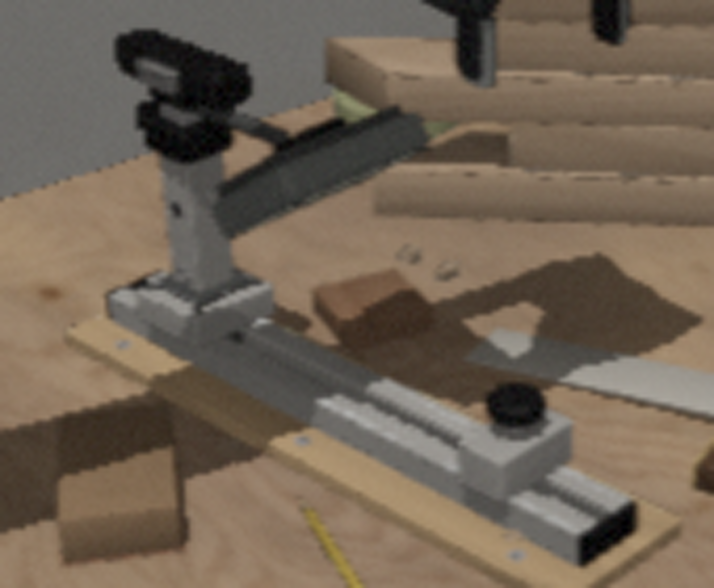

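View pics/b.png

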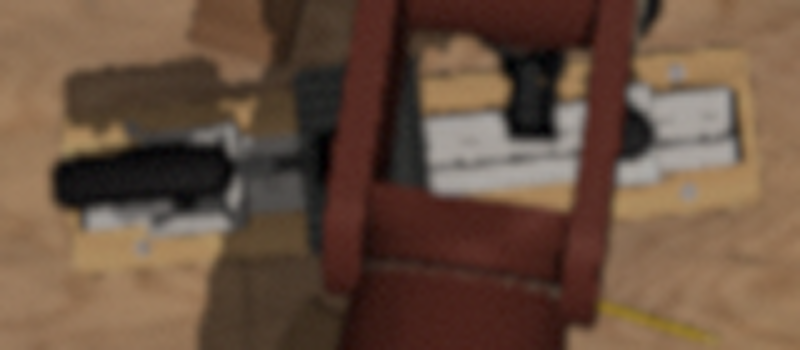

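View pics/wrist0.png

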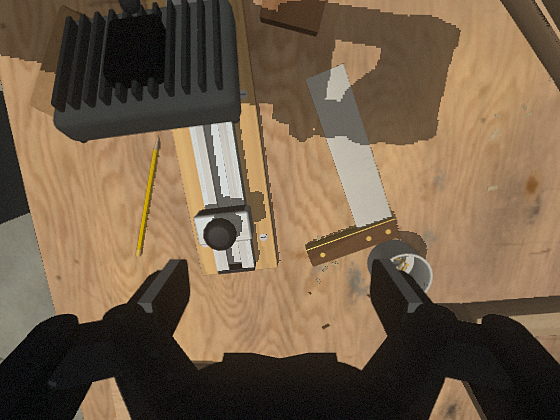

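Crop a: handle centre ~(182,68), knob top ~(515,395), strip corners (68,335), (680,522). Crop b: handle ~(143,177), strip corners (75,268), (757,203), (748,52). Wrist: the lamp head fills the top left, knob top at (220,233), and the strip's right end is ~(203,275)–(279,265).

```bash
python3 - <<'E'
from h import *
A=lambda u,v:("scene0",140+(u+.5)/4.2-.5,130+(v+.5)/4.2-.5)
B=lambda u,v:("top0",150+(u+.5)/5-.5,190+(v+.5)/5-.5)
W=lambda u,v:("wrist0",u,v)
print("handle",tri([A(182,68),B(143,177)]))
print("knob",tri([A(515,395),W(220,233)]), tri([A(515,395),B(634,133)]))
for n,a,z in(("LL",B(75,268),.012),("LR",B(757,203),.012),("UR",B(748,52),.012),("UR w",W(279,265),.012),("strip w up",W(247,95),.012),("UL a",A(68,335),.012),("UR a",A(680,522),.012),("handleL",B(57,180),.213),("handleR",B(230,172),.213),("pencil",W(157,140),.0),("pencil2",W(139,253),0)): print(n,atz(*a,z))
print("stop corner +y/-x top of block z.06",atz(*W(197,211),.06), atz(*W(250,206),.06))
E
```

```text
handle (array([0.53040222, 0.21536339, 0.20139525]), [np.float64(0.0011629641424074607), np.float64(0.001162964142407475)])
knob (array([ 0.56416979, -0.04135795,  0.08035462]), [np.float64(1.7050640360347523e-05), np.float64(1.7050640360311222e-05)]) (array([ 0.56119573, -0.04955091,  0.08543673]), [np.float64(0.0030277832483988007), np.float64(0.0030277832483989096)])
LL [0.47648528 0.29490052 0.012     ]
LR [ 0.52404299 -0.12743276  0.012     ]
UR [ 0.61711726 -0.12060814  0.012     ]
UR w [ 0.62363581 -0.1124544   0.012     ]
strip w up [0.58851426 0.09465851 0.012     ]
UL a [0.46984434 0.29100369 0.012     ]
UR a [ 0.61728049 -0.11779124  0.012     ]
handleL [0.52877245 0.25952927 0.213     ]
handleR [0.5347559  0.16498767 0.213     ]
pencil [0.47861379 0.04522801 0.        ]
pencil2 [ 0.43777437 -0.10172966  0.        ]
stop corner +y/-x top of block z.06 [ 0.5367902  -0.02437793  0.06      ] [ 0.5933276  -0.01881662  0.06      ]
```

Handle at (0.530, 0.215, 0.201), which agrees with the text. The track is turned about +7° and the stop face is near y = −0.02, so travel is about 0.205 m. I'll move partway and look with the wrist camera.

>>> {"op": "move_arm", "data": {
  "rows": [
    [1,-1,-2,0,0,0,1],
    [2,-2,-2,0,0,0,1],
    [2.5,-2,0,0,0,0,1],
    [2.5,-2,0,0,0,0,1],
    [2,-1.5,0,0,0,0,1],
    [1,-1,0,0,0,0,1],
    [0,0,0,0,0,-7,1],
    [0,0,0,0,0,0,1],
    [0,0,0,0,0,0,1]
  ]
}}

```text
time: 0.9
tool_pos: [0.53, 0.1098, 0.2901]
tool_rot: [0.0, 0.664, 0.748, -0.0]
contact_force: [-0.2, 0.7, -0.0]
gripper_width: 0.999
grasp_force: 0.0
```

```bash
python3 - <<'E'
from h import *
f=grab("wrist","wrist1"); grab("top","top1"); print(manip.state()['tool_pos'],manip.state()['tool_rot'],-f['R'].T@f['t'])
E
```

```text
[0.53026878 0.10946849 0.29005549] [-6.17571489e-05  6.63708138e-01  7.47991616e-01 -2.12044368e-04] [0.52194623 0.1833484  0.41408811]
```

View pics/wrist1.png

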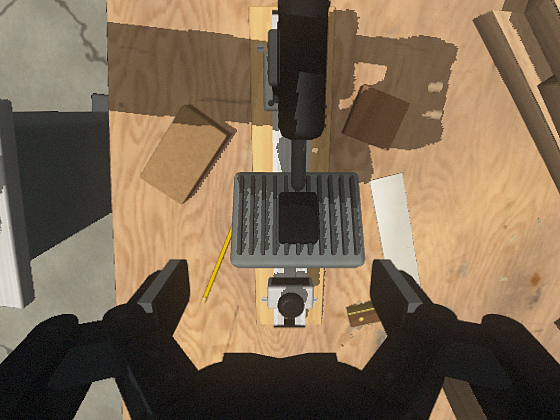

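Wrist 1: the track is vertical in the picture (so 7° is right), centred at u≈290. The handle's right end is at ~(303,136) with sides u≈280/326, the head is at ~(298,218) and the knob at (291,303).

```bash
python3 - <<'E'
from h import *
W=lambda u,v:("wrist1",u,v)
for n,p,z in(("end",W(303,136),.205),("L",W(280,110),.207),("R",W(326,110),.207),("knob",W(291,300),.083),("strip L",W(250,10),.012),("strip L2",W(258,322),.012),("R",W(329,100),.012),("R2",W(321,322),.012)): print(n,atz(*p,z))
print(tri([W(291,300),("wrist0",220,233)]))
E
```

```text
end [0.53881762 0.17138254 0.205     ]
L [0.52177551 0.18590096 0.207     ]
R [0.55100757 0.18943881 0.207     ]
knob [ 0.56168654 -0.03235627  0.083     ]
strip L [0.47411067 0.29433661 0.012     ]
strip L2 [ 0.52509037 -0.1232455   0.012     ]
R [0.58017182 0.20732612 0.012     ]
R2 [ 0.62091992 -0.11180218  0.012     ]
(array([ 0.56260656, -0.04496614,  0.06668128]), [np.float64(0.002012529341678841), np.float64(0.0020125293416788986)])
```

Handle width 29.4 mm and yaw 7° check out; the handle centre is ≈(0.5325, 0.219). From here that is tool +10.8 cm in x, +1.5 cm in y, and then 8.8 cm down.

>>> {"op": "move_arm", "data": {
  "rows": [
    [1.5,0.3,0,0,0,0,1],
    [2.5,0.3,0,0,0,0,1],
    [2.5,0.4,0,0,0,0,1],
    [2.5,0.3,0,0,0,0,1],
    [1.8,0.2,0,0,0,0,1],
    [0,0,1.5,0,0,0,1],
    [0,0,2,0,0,0,1],
    [0,0,2,0,0,0,1],
    [0,0,1.5,0,0,0,1],
    [0,0,1,0,0,0,1],
    [0,0,0.8,0,0,0,1],
    [0,0,0,0,0,0,1],
    [0,0,0,0,0,0,1]
  ]
}}

```text
time: 2.08
tool_pos: [0.532, 0.2188, 0.2025]
tool_rot: [0.0, 0.663, 0.749, 0.0]
contact_force: [-0.1, 0.2, -0.2]
gripper_width: 1.0
grasp_force: 0.0
```

```bash
python3 - <<'E'
from h import *
grab("wrist","wrist2"); s=grab("scene","scene2")['img'][110:230,130:290]
cv2.imwrite('pics/c.png',np.hstack([cv2.imread('pics/wrist2.png')[100:420,100:480],cv2.resize(s,(420,320),interpolation=cv2.INTER_CUBIC)]))
E
```

```text
(no output)
```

View pics/c.png

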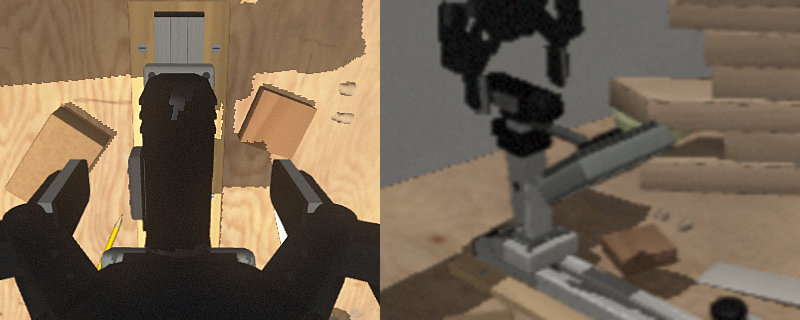

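The handle lies centred between the fingers (u≈178 of 85–275). The button, v 148–222, is level with the pads. I'll close.

>>> {"op": "move_arm", "data": {
  "rows": [
    [0,0,0,0,0,0,-1],
    [0,0,0,0,0,0,-1],
    [0,0,0,0,0,0,-1],
    [0,0,0,0,0,0,-1],
    [0,0,0,0,0,0,-1],
    [0,0,0,0,0,0,-1],
    [0,0,0,0,0,0,-1],
    [0,0,0,0,0,0,-1],
    [0,0,0,0,0,0,-1],
    [0,0,0,0,0,0,-1]
  ]
}}

```text
time: 3.02
tool_pos: [0.5312, 0.2191, 0.2028]
tool_rot: [-0.0, 0.663, 0.749, -0.001]
contact_force: [-5.7, -1.2, 5.0]
gripper_width: 0.341
grasp_force: 60.9
```

Opening ≈ 29 mm, so the button is squeezed in. I'll slide right.

>>> {"op": "move_arm", "data": {
  "rows": [
    [-0.5,0,0,0,0,0,-1],
    [-1,0,0,0,0,0,-1],
    [-1.5,0,0,0,0,0,-1],
    [-1.5,0,0,0,0,0,-1],
    [-1.5,0,0,0,0,0,-1],
    [-1.5,0,0,0,0,0,-1],
    [-1.5,0,0,0,0,0,-1],
    [-1.5,0,0,0,0,0,-1],
    [-1.5,0,0,0,0,0,-1],
    [-1.5,0,0,0,0,0,-1],
    [-1.5,0,0,0,0,0,-1],
    [-1.5,0,0,0,0,0,-1],
    [-1,0,0,0,0,0,-1],
    [-0.5,0,0,0,0,0,-1],
    [0,0,0,0,0,0,-1],
    [0,0,0,0,0,0,-1]
  ]
}}

```text
time: 4.35
tool_pos: [0.5527, 0.0391, 0.2028]
tool_rot: [-0.0, 0.663, 0.749, -0.002]
contact_force: [-8.4, -3.2, 6.3]
gripper_width: 0.341
grasp_force: 61.2
```

>>> {"op": "move_arm", "data": {
  "rows": [
    [-0.4,0,0,0,0,0,-1],
    [-0.4,0,0,0,0,0,-1],
    [-0.4,0,0,0,0,0,-1],
    [-0.4,0,0,0,0,0,-1],
    [-0.3,0,0,0,0,0,-1],
    [0,0,0,0,0,0,-1]
  ]
}}

```text
time: 4.85
tool_pos: [0.5549, 0.0211, 0.2028]
tool_rot: [-0.001, 0.663, 0.749, -0.001]
contact_force: [-9.2, -0.6, 5.5]
gripper_width: 0.338
grasp_force: 61.2
```

>>> {"op": "move_arm", "data": {
  "rows": [
    [-0.3,0,0,0,0,0,-1],
    [-0.3,0,0,0,0,0,-1],
    [-0.2,0,0,0,0,0,-1],
    [0,0,0,0,0,0,-1]
  ]
}}

```text
time: 5.18
tool_pos: [0.5558, 0.0133, 0.2028]
tool_rot: [-0.001, 0.663, 0.749, -0.001]
contact_force: [-9.8, -0.6, 6.5]
gripper_width: 0.344
grasp_force: 61.2
```

>>> {"op": "move_arm", "data": {
  "rows": [
    [-0.3,0,0,0,0,0,-1],
    [-0.2,0,0,0,0,0,-1],
    [-0.2,0,0,0,0,0,-1],
    [0,0,0,0,0,0,-1]
  ]
}}

```text
time: 5.52
tool_pos: [0.5566, 0.0065, 0.2028]
tool_rot: [-0.001, 0.663, 0.749, -0.001]
contact_force: [-9.5, -0.4, 7.1]
gripper_width: 0.343
grasp_force: 61.2
```

>>> {"op": "move_arm", "data": {
  "rows": [
    [-0.2,0,0,0,0,0,-1],
    [-0.2,0,0,0,0,0,-1],
    [-0.2,0,0,0,0,0,-1],
    [0,0,0,0,0,0,-1]
  ]
}}

```text
time: 5.85
tool_pos: [0.557, 0.0027, 0.2028]
tool_rot: [-0.003, 0.663, 0.749, 0.001]
contact_force: [-11.3, 8.5, 7.1]
gripper_width: 0.34
grasp_force: 61.5
```

>>> {"op": "move_arm", "data": {
  "rows": [
    [-0.2,0,0,0,0,0,-1],
    [0,0,0,0,0,0,-1],
    [0,0,0,0,0,0,-1],
    [0,0,0,0,0,0,-1]
  ]
}}

```text
time: 6.18
tool_pos: [0.557, 0.0026, 0.2027]
tool_rot: [-0.005, 0.662, 0.749, 0.002]
contact_force: [-11.7, 14.8, 8.3]
gripper_width: 0.342
grasp_force: 61.6
```

```bash
python3 - <<'E'
from h import *
a=grab("scene","scene3")['img'][100:270,170:350]
cv2.imwrite('pics/d.png',cv2.resize(a,None,fx=3.5,fy=3.5,interpolation=cv2.INTER_CUBIC))
E
```

```text
(no output)
```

View pics/d.png

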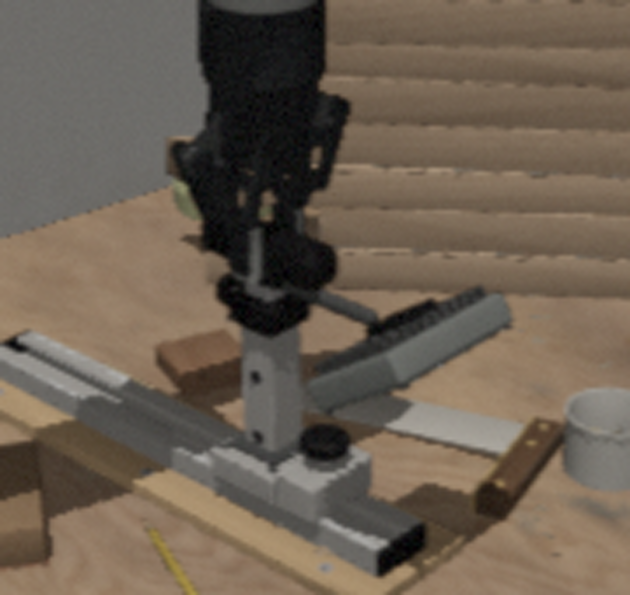

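The foot is against the stop block (contact at ~(280,470) in the crop), with the mast still down and a 15 N push. I'll ease the side loads, then lift.

>>> {"op": "move_arm", "data": {
  "rows": [
    [0.15,-0.2,0,0,0,0,-1],
    [0,0,-0.3,0,0,0,-1],
    [0,0,-0.6,0,0,0,-1],
    [0,0,-0.8,0,0,0,-1],
    [0,0,-0.8,0,0,0,-1],
    [0,0,-0.8,0,0,0,-1],
    [0,0,0,0,0,0,-1]
  ]
}}

```text
time: 6.82
tool_pos: [0.5567, 0.0027, 0.2351]
tool_rot: [-0.002, 0.662, 0.749, 0.002]
contact_force: [2.4, 9.3, -4.1]
gripper_width: 0.343
grasp_force: 60.2
```

The mast follows with about its own weight on the wrist. I'll go on to the second stop.

>>> {"op": "move_arm", "data": {
  "rows": [
    [0,0,-0.6,0,0,0,-1],
    [0,0,-0.8,0,0,0,-1],
    [0,0,-0.8,0,0,0,-1],
    [0,0,-0.8,0,0,0,-1],
    [0,0,-0.8,0,0,0,-1],
    [0,0,-0.6,0,0,0,-1],
    [0,0,-0.5,0,0,0,-1],
    [0,0,-0.4,0,0,0,-1],
    [0,0,-0.3,0,0,0,-1],
    [0,0,0,0,0,0,-1],
    [0,0,0,0,0,0,-1]
  ]
}}

```text
time: 7.73
tool_pos: [0.5567, 0.0026, 0.2895]
tool_rot: [-0.002, 0.662, 0.749, 0.002]
contact_force: [3.4, 9.8, -5.1]
gripper_width: 0.34
grasp_force: 60.5
```

>>> {"op": "move_arm", "data": {
  "rows": [
    [0,0,-0.3,0,0,0,-1],
    [0,0,-0.2,0,0,0,-1],
    [0,0,-0.2,0,0,0,-1],
    [0,0,0,0,0,0,-1],
    [0,0,0,0,0,0,-1],
    [0,0,0,0,0,0,-1]
  ]
}}

```text
time: 8.23
tool_pos: [0.5566, 0.0026, 0.2929]
tool_rot: [-0.003, 0.662, 0.749, 0.002]
contact_force: [8.3, 9.4, -15.7]
gripper_width: 0.339
grasp_force: 64.0
```

```bash
python3 - <<'E'
from h import *
a=grab("scene","scene4")['img'][80:270,170:350]
cv2.imwrite('pics/e.png',cv2.resize(a,None,fx=3.1,fy=3.1,interpolation=cv2.INTER_CUBIC))
E
```

```text
(no output)
```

View pics/e.png

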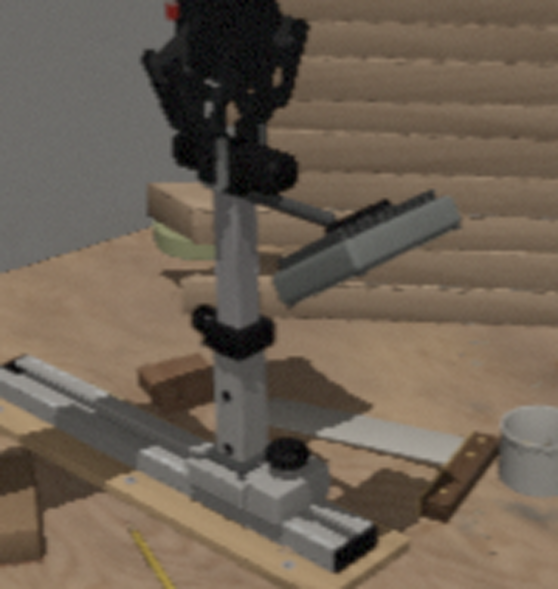

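The mast has risen 90 mm and meets the end stop (force up to 16 N). The picture shows the inner tube fully out, the foot still on the block and the things by the track unmoved.

```bash
python3 -c "
from plant import manip
print(manip.job_done())"
```

```text
the job is handed in; nothing more can be done
None
```

The job is handed in: the foot butts against the stop block, the mast is 90 mm up at its second stop, and the gripper is still holding the handle there; the hand-in call returned no verdict.

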